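Set the kiln controller's thumbwheel and start it

ROBOT

A 6-joint arm with a two-finger parallel gripper is mounted at the origin on the work surface. World frame = base frame: x ahead of the robot, y to its left, z up, the work surface at z = 0. Lengths are in m, angles in rad, forces in N, time in s.
With the tool pointing down it reaches from about 0.325 to 0.775 m from the base axis. Payload 5.5 kg.
Tool frame: the origin (TCP) lies midway between the tips of the shut fingers; the grasp point (between the pads) lies 19 mm behind it (manip.pinch_z is the distance from the TCP to the grasp point, in m); z points along the fingers, y is the direction in which the jaws open and shut (so a half turn about z gives the same grasp; the last joint's range is limited). The gripper opens to 85 mm and grips with 20 to 120 N. Pads are 22 mm wide; open, the fingers measure 114 mm over their backs; the gripper's body (76 mm by 85 mm) begins 54 mm behind the grasp point. The pads swing forward as they close: fully open they stand 13 mm farther back than shut.
Start: joints at [-1.264, 0.091, 1.231, -0, 1.82, -0.057], TCP at [0.213, -0.561, 0.231] pointing down, gripper open.
Joint ranges: [-2.87, 2.87], [-0.86, 2.18], [0.17, 2.46], [-1.51, 4.65], [0.06, 2.69], [-2.65, 2.65]. Speed limits (rad/s): [2.57, 2.57, 3.01, 3.14, 3.14, 3.14].

INTERFACE

Orientations are given as [roll, pitch, yaw] about the fixed x, y, z axes, in that order (R = Rz(yaw) Ry(pitch) Rx(roll)).
In Python, from plant import manip, viewer gives the robot as it stands.
- The arm moves only by the shell command python3 -m handwheel 'ROWS' [FORCE]. ROWS is JSON, a list of rows, each an object with "jaw": the opening in per cent of the stroke, from 0 (shut) to 100 (fully open); "xyz": the shift along the tool's x, y, z in m, a list of three; "delta_rot": the turn, a rotation vector about the tool's x, y, z in degrees, a list of three. A call has 1 to 12 rows; each row is the pose to reach, as a shift and turn from the pose measured when the call began, along the tool's axes at that moment; what a row does not reach only later rows make up. A row lasts 1/8 s, in which the tool goes at most 62.5 mm and 10.7 degrees, less where a joint would pass 70% of its speed; a pose out of reach is approached as far as the arm can. A call with a gripper value outside its range is refused whole. The fingers move at their own pace and stop on an object; FORCE is the grip in N (left out, the last holds). Time passes only in rows, so rows that repeat a pose let the fingers close. It gives the time, the measured TCP pose, the force and the opening at its end, in the units of the state.
- manip.state(): the state, without advancing time (a new reading comes with each control period).
- viewer.snapshot(name): name is "side" or "top"; returns the picture (480x640x3 uint8, red, green, blue); there is no depth.
- viewer.get_calibration(name): a dict with "fx", "fy", "cx", "cy" (pixels), "world_to_cam" (4x4, takes a point from world to camera coordinates). Camera axes: x right, y up, looking along -z (the intrinsics and any distortion apply to the point x, -y, -z); pixel columns grow to the right and rows downward; lengths in m; the calibration is good to about 2 mm. A picture is of the moment at which its call begins. get_calibration takes no time and is no camera call.
- manip.sign_off(): hands the job in, once; it reports no verdict.
The state is a dict: "t": time; "joint_positions": joint angles; "qvel": joint speeds; "effort": joint torques, N m; "position": TCP position; "orientation": TCP orientation; "contact_force": force on the tool from outside, world axes, zero at the start; "ft_torque": the same for the moment, N m; "width": finger opening in m.
Only numpy, scipy, OpenCV 4.12 (cv2) and the standard library are available. Lean on these libraries where they do the work, as an engineer would, in place of code of your own. Each camera call takes 0.05 s, during which the arm holds its last target. There are 200 camera calls.

TASK

On the grey kiln controller, roll the knurled thumbwheel with a fingertip, by friction on its rim, until it has clicked into its third position (its white line beside the third, second-longest mark) and take the finger off so that it sits in that click. Then push the round start button all the way down with a fingertip and let go. The wheel must stay in the third position, and leave the pots and the jar around the controller where they are; nothing is to be gripped or lifted.

Things in the scene. Friction and masses are not known exactly. Their poses are not given: they have to be found in the camera images.
- console: grey kiln controller box, fixed to the bench, 160 (x) x 240 (y) x 85 mm high; origin at the centre of its underside, z up, x away from the robot at yaw 0. On its flat top: the thumbwheel (+y half), the start button and a dark display (-y half). Beside the wheel's slot, on its +y side, four black marks, each 6 mm longer than the last (6 to 24 mm), at x = -23, -8, +8, +23 mm.
- wheel_crown (a point): fixed point at the top of the thumbwheel's rim, mid-width, 97 mm above the bench, axes as the console's. Black wheel, 90 mm diameter, 30 mm wide, axle along console y; a cap 12 mm high, 61 mm long shows, too low to grip. Press down here with 6 to 12 N and drag along console +x to raise the setting, -x to lower it; 45 mm of drag turns 1 rad. A white line crosses the rim.
- wheel (a joint): turn of the thumbwheel, rad; grows as the rim's top moves along console +x. A sprung detent has clicks at 0, 0.36, 0.72 (third), 1.08; end stops -0.1, 1.18. Let go, it springs to a click; humps at 0.18, 0.54, 0.9 take about 2.5 N at the rim. Starts at or near the first or second click. The white line stands at the crown at 0.54, on its -x side below that, beside each click's mark.
- start_top (a point): centre of the top of the round steel start button, 26 mm wide, in a black housing on the box; goes down with the button, 107 mm above the bench when up; it is pressed straight down and springs back.
- start (a joint): travel of the start button, m: 0 up, 0.006 fully down, which takes about 5 N.
- bowl_rim (a point): centre of the mouth of a loose plaster-white bowl, 100 mm wide, 50 mm high; not to be disturbed
- beaker_rim (a point): centre of the mouth of a loose terracotta beaker, 68 mm wide, 85 mm high; not to be disturbed
- glaze: loose lidded glaze jar, 64 mm wide, 90 mm high; origin at the centre of its underside; not to be disturbed

How it is judged:
By the outcome, as a careful person would: the job done as asked, in the order asked, and still so for the second after the job is handed in, with the robot touching nothing.
It also fails if it takes over 54 s, if anything falls off the work surface, if the arm or the gripper's body presses on something with over 40 N, if the wrist force passes 120 N, or if a joint passes its speed limit or range.

## Working session

There is one attempt and no reset: what is moved stays moved. The work goes in short steps, Python scripts to look and compute and a shell command to move; the robot and the scene stay as the last step left them, time stands still between calls to the robot, and variables do not carry over. Pictures are saved under pics/ and viewed, about 8 in all and at most 12, crops included, and the job is handed in when it is done.

```bash
ls; mkdir -p pics; python3 - <<'E'
from plant import manip, viewer
import cv2,numpy as np
for n in("side","top"):
    im=viewer.snapshot(n); cv2.imwrite(f"pics/{n}0.png",im[:,:,::-1]); c=viewer.get_calibration(n)
    print(n,c)
print(manip.state())
E
```

```text
pics
side {'fx': 458.31083126051794, 'fy': 458.31083126051794, 'cx': 315.25782835441584, 'cy': 234.79328470990404, 'world_to_cam': array([[ 0.9999014 , -0.00296874,  0.01372535, -0.60338006],
       [-0.00687094,  0.74898178,  0.66255497, -0.08811785],
       [-0.01224699, -0.66258394,  0.74888753, -0.89328016],
       [ 0.        ,  0.        ,  0.        ,  1.        ]])}
top {'fx': 529.3342073339935, 'fy': 529.3342073339935, 'cx': 314.1307644210246, 'cy': 233.11883125025008, 'world_to_cam': array([[-0.003079  , -0.99991622, -0.01257285,  0.06564508],
       [ 0.98459606, -0.00522932,  0.17476626, -0.60151876],
       [-0.17481737, -0.01184107,  0.98452967, -0.94940524],
       [ 0.        ,  0.        ,  0.        ,  1.        ]])}
{'t': 0.1, 'joint_positions': array([-1.26371834e+00,  9.17916311e-02,  1.23180863e+00, -3.76787284e-06,
        1.81976777e+00, -5.66916096e-02]), 'qvel': array([-3.37163159e-04, -9.12985792e-04, -4.66533372e-03, -2.12442515e-05,
       -5.78843147e-05,  2.11269729e-03]), 'effort': array([ 3.31878815e-03, -4.60217392e+01, -4.19217432e+01, -2.54952693e-05,
        1.06232188e-02,  2.17244633e-05]), 'position': array([ 0.21340482, -0.56049424,  0.23023472]), 'orientation': array([-3.13981993e+00, -9.69472875e-05,  3.63768582e-01]), 'contact_force': array([ 0.18743921,  0.72364583, -0.35647765]), 'ft_torque': array([-0.00078101,  0.01947063,  0.01293275]), 'width': 0.08524291334032061}
```

View pics/top0.png

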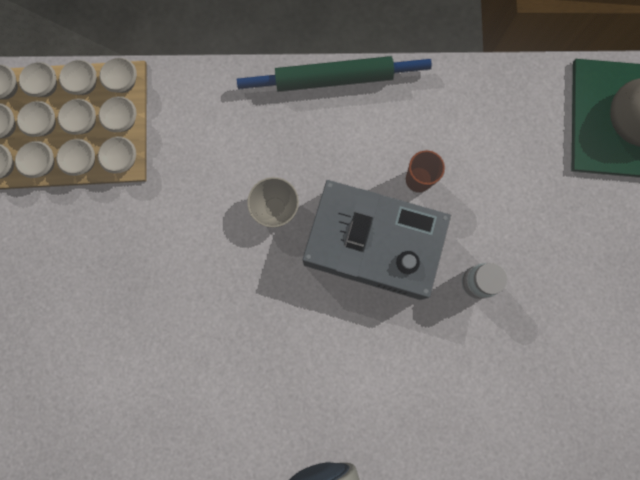

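View pics/side0.png

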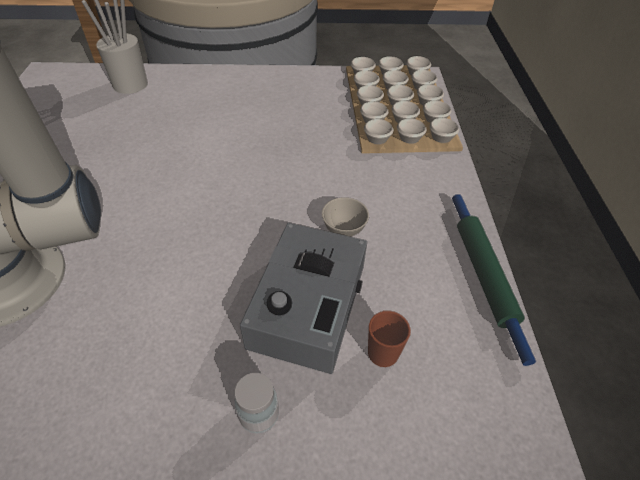

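The top view shows the console at about (378,240), the wheel at (359,230) and the start button at (408,262). The bowl is at (273,203), the beaker at (426,165) and the jar at (487,280). The side view agrees, with the wheel at (315,262) and the button at (279,299).

```bash
cat > h.py <<'E'
import numpy as np,cv2
from plant import manip,viewer
def proj(n,P):
    c=viewer.get_calibration(n); q=c["world_to_cam"]@np.r_[P,1]
    return np.array([c["cx"]+c["fx"]*q[0]/-q[2], c["cy"]-c["fy"]*q[1]/-q[2]])
def ray(n,px,z):
    c=viewer.get_calibration(n); M=c["world_to_cam"]; R=M[:3,:3]; o=-R.T@M[:3,3]
    d=R.T@np.array([(px[0]-c["cx"])/c["fx"],-(px[1]-c["cy"])/c["fy"],-1])
    return o+d*(z-o[2])/d[2]
def crop(im,c,r,s,name):
    x,y=map(int,c); k=im[y-r:y+r,x-r:x+r,::-1]
    return cv2.resize(k,None,fx=s,fy=s,interpolation=cv2.INTER_CUBIC)
E
python3 - <<'E'
from h import *
cs=[ray("top",p,.085) for p in[(329,183),(448,214),(427,297),(306,260)]]
for c in cs: print(c.round(4))
m=np.mean(cs,0); print("centre",m,"sizes",[np.linalg.norm(cs[i]-cs[i-1]).round(3) for i in range(4)])
for a,b in((0,1),(3,2)): d=cs[a]-cs[b]; print("yaw",np.degrees(np.arctan2(-d[0],d[1])))
print("btn",ray("top",(408.5,261.5),.107),ray("side",(279.5,299),.107))
print("crown",ray("top",(359,230),.097),ray("side",(316,262),.097))
print("bowl",ray("top",(273,202),.05),"beaker",ray("top",(426,166),.085),"jar",ray("top",(490,280),.09))
a=crop(cv2.imread("pics/top0.png")[:,:,::-1],(375,240),40,7,0); b=crop(cv2.imread("pics/side0.png")[:,:,::-1],(305,275),40,7,0)
cv2.imwrite("pics/c0.png",np.hstack([a,b])[:, :][:, :].astype(np.uint8) if 0 else cv2.resize(np.hstack([a,b]),(800,400)))
E
```

```text
[0.6909 0.0347 0.085 ]
[ 0.6306 -0.1837  0.085 ]
[ 0.4789 -0.139   0.085 ]
[0.5466 0.0777 0.085 ]
centre [ 0.58676984 -0.05256276  0.085     ] sizes [np.float64(0.151), np.float64(0.227), np.float64(0.158), np.float64(0.227)]
yaw -15.44680102866766
yaw -17.349239651936514
btn [ 0.54034171 -0.10447096  0.107     ] [ 0.5434379  -0.11153583  0.107     ]
crown [ 0.59934839 -0.01866582  0.097     ] [ 0.60334059 -0.02684037  0.097     ]
bowl [0.66358423 0.14207632 0.05      ] beaker [ 0.72259491 -0.14695081  0.085     ] jar [ 0.50846009 -0.25161246  0.09      ]
```

View pics/c0.png

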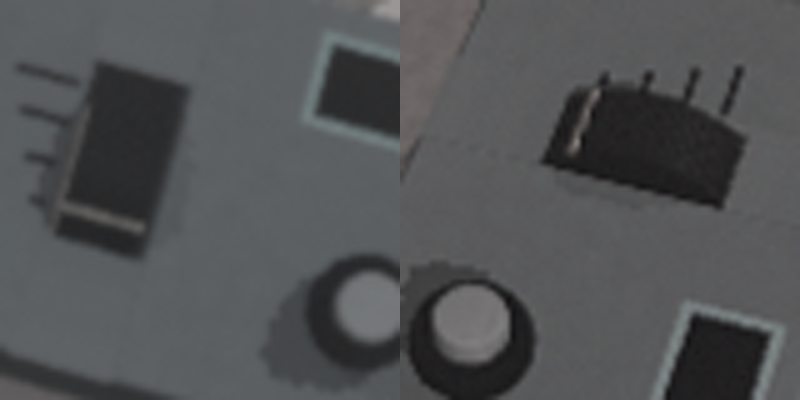

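The enlarged crops show the white line beside the first (shortest) mark, so the wheel is at the first click and needs about 32 mm of drag. The two views differ by 4–8 mm on the crown, so I'll go above it with the jaws shut, tool x along console x, and compare again from close by.

```bash
python3 -m handwheel '[{"jaw":0,"xyz":[0.27,-0.18,0],"delta_rot":[0,0,18]},{"jaw":0,"xyz":[0.27,-0.18,0],"delta_rot":[0,0,18]},{"jaw":0,"xyz":[0.546,-0.37,0.03],"delta_rot":[0,0,37]},{"jaw":0,"xyz":[0.546,-0.37,0.06],"delta_rot":[0,0,37]},{"jaw":0,"xyz":[0.546,-0.37,0.06],"delta_rot":[0,0,37]},{"jaw":0,"xyz":[0.546,-0.37,0.06],"delta_rot":[0,0,37]},{"jaw":0,"xyz":[0.546,-0.37,0.06],"delta_rot":[0,0,37]},{"jaw":0,"xyz":[0.546,-0.37,0.06],"delta_rot":[0,0,37]},{"jaw":0,"xyz":[0.546,-0.37,0.06],"delta_rot":[0,0,37]},{"jaw":0,"xyz":[0.546,-0.37,0.06],"delta_rot":[0,0,37]},{"jaw":0,"xyz":[0.546,-0.37,0.06],"delta_rot":[0,0,37]},{"jaw":0,"xyz":[0.546,-0.37,0.06],"delta_rot":[0,0,37]}]'
python3 - <<'E'
from h import *
s=manip.state();print(s["position"],s["orientation"],s["joint_positions"])
a,b=viewer.snapshot("top"),viewer.snapshot("side")
pt,ps=proj("top",s["position"]),proj("side",s["position"]);print(pt,ps)
ims=[]
for im,c in((a,(370,235)),(b,(310,255))):
    k=crop(im,c,60,1,0); ims.append(cv2.resize(k,(400,400),interpolation=cv2.INTER_CUBIC))
cv2.imwrite("pics/c1.png",np.hstack(ims))
E
```

```text
t: 1.6
position: [0.5923, -0.0175, 0.1689]
orientation: [-3.14, 0.004, -0.278]
contact_force: [-1.1, -0.6, 0.6]
width: 0.0003
[ 0.5923417  -0.01754792  0.16893949] [-3.14011297  0.00417362 -0.27777644] [-0.0883112   0.07081906  1.36211796  0.0022619   1.71247553  1.76057977]
[361.45170381 226.36185317] [310.01224613 230.82519795]
```

View pics/c1.png

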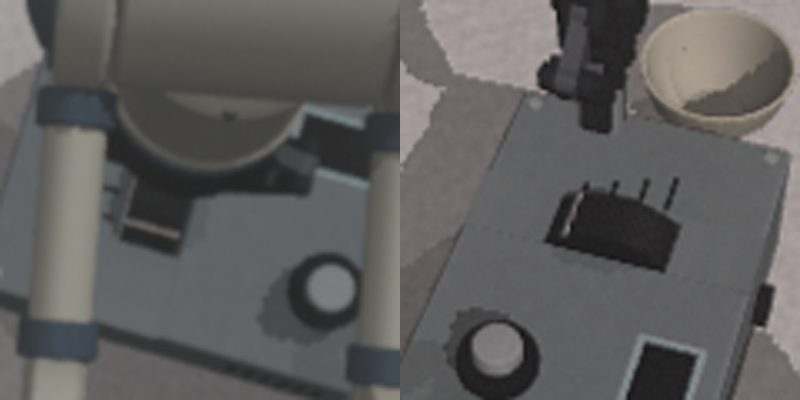

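The side crop shows the fingertip bottom at about pixel (311,231.5). The TCP projects to (310.0,230.8), so the side calibration holds here to about 2 mm. I'll use the side view, with the white line as the landmark.

```bash
python3 - <<'E'
from h import *
y=np.radians(-16); ex=np.array([np.cos(y),np.sin(y),0]); ey=np.array([-np.sin(y),np.cos(y),0])
for n,p in(("side",(302.1,258.9)),("top",(355.7,243.5))):
    l=ray(n,p,.0906); print(n,"line",l,"crown",l+.0231*ex)
# contour of button's light disc & console in side view
for n,c in(("side",(279,299)),("top",(408,262))):
    im=cv2.imread(f"pics/{n}0.png"); g=cv2.cvtColor(im,cv2.COLOR_BGR2GRAY); x,yy=c
    k=g[yy-14:yy+14,x-14:x+14]; nn,lab,st,ce=cv2.connectedComponentsWithStats((k>115).astype(np.uint8))
    i=lab[14,14]; q=ce[i]+(x-14,yy-14); print(n,"btn px",q,st[i],ray(n,q,.107))
# console corners in side view top face (from picture): NW, NE, SE
cs=[ray("side",p,.085) for p in[(281,221),(367,242),(335,368-22),(244,349-18)]]
for c in cs: print(c.round(4))
E
```

```text
side line [ 0.57853267 -0.01495743  0.0906    ] crown [ 0.60073782 -0.02132466  0.0906    ]
top line [ 0.57564487 -0.01271154  0.0906    ] crown [ 0.59785001 -0.01907876  0.0906    ]
side btn px [280.18181818 300.21212121] [ 9  9 12 11 66] [ 0.54465783 -0.11386701  0.107     ]
top btn px [409.11702128 260.88297872] [10  8 11 11 94] [ 0.54143588 -0.1055989   0.107     ]
[0.5359 0.0832 0.085 ]
[0.6993 0.0308 0.085 ]
[ 0.6326 -0.1836  0.085 ]
[ 0.4881 -0.1579  0.085 ]
```

```bash
python3 -m handwheel '[{"jaw":0,"xyz":[0,0.001,0.04],"delta_rot":[0,0,0]},{"jaw":0,"xyz":[0,0.001,0.066],"delta_rot":[0,0,0]},{"jaw":0,"xyz":[0,0.001,0.067],"delta_rot":[0,0,0]},{"jaw":0,"xyz":[0,0.001,0.067],"delta_rot":[0,0,0]},{"jaw":0,"xyz":[0,0.001,0.067],"delta_rot":[0,0,0]},{"jaw":0,"xyz":[0,0.001,0.067],"delta_rot":[0,0,0]}]'
```

```text
t: 2.45
position: [0.5918, -0.0213, 0.1047]
orientation: [-3.14, 0.0, -0.281]
contact_force: [-0.2, -0.8, -0.7]
width: -0.0002
```

```bash
python3 -m handwheel '[{"jaw":0,"xyz":[0,0,0.002],"delta_rot":[0,0,0]},{"jaw":0,"xyz":[0,0,0.003],"delta_rot":[0,0,0]},{"jaw":0,"xyz":[0,0,0.004],"delta_rot":[0,0,0]},{"jaw":0,"xyz":[0,0,0.004],"delta_rot":[0,0,0]}]'
```

```text
t: 2.95
position: [0.5917, -0.0213, 0.1004]
orientation: [-3.141, 0.001, -0.281]
contact_force: [-0.1, 0.2, 0.3]
width: 0.0001
```

```bash
python3 -m handwheel '[{"jaw":0,"xyz":[0,-0.002,0.001],"delta_rot":[0,0,0]},{"jaw":0,"xyz":[0,-0.002,0.002],"delta_rot":[0,0,0]},{"jaw":0,"xyz":[0,-0.002,0.003],"delta_rot":[0,0,0]},{"jaw":0,"xyz":[0,-0.002,0.003],"delta_rot":[0,0,0]}]'
```

```text
t: 3.45
position: [0.5922, -0.0194, 0.0973]
orientation: [-3.141, 0.001, -0.281]
contact_force: [-1.2, 1.1, 0.1]
width: 0.0001
```

```bash
python3 -m handwheel '[{"jaw":0,"xyz":[0,0,0.0005],"delta_rot":[0,0,0]},{"jaw":0,"xyz":[0,0,0.001],"delta_rot":[0,0,0]},{"jaw":0,"xyz":[0,0,0.001],"delta_rot":[0,0,0]}]'
```

```text
t: 3.82
position: [0.5924, -0.0194, 0.097]
orientation: [-3.141, 0.0, -0.281]
contact_force: [-0.9, -0.2, 3.8]
width: -0.0002
```

```bash
python3 -m handwheel '[{"jaw":0,"xyz":[0,0,0.001],"delta_rot":[0,0,0]},{"jaw":0,"xyz":[0,0,0.0015],"delta_rot":[0,0,0]},{"jaw":0,"xyz":[0,0,0.0015],"delta_rot":[0,0,0]}]'
```

```text
t: 4.2
position: [0.5928, -0.0195, 0.0969]
orientation: [-3.14, -0.002, -0.281]
contact_force: [-2.5, 0.1, 7.3]
width: 0.0005
```

```bash
python3 -m handwheel '[{"jaw":0,"xyz":[0.002,0,0.0018],"delta_rot":[0,0,0]},{"jaw":0,"xyz":[0.005,0,0.0018],"delta_rot":[0,0,0]},{"jaw":0,"xyz":[0.008,0,0.0018],"delta_rot":[0,0,0]},{"jaw":0,"xyz":[0.011,0,0.0018],"delta_rot":[0,0,0]},{"jaw":0,"xyz":[0.014,0,0.0018],"delta_rot":[0,0,0]},{"jaw":0,"xyz":[0.017,0,0.0018],"delta_rot":[0,0,0]},{"jaw":0,"xyz":[0.017,0,0.0018],"delta_rot":[0,0,0]}]'
python3 - <<'E'
from h import *
b=viewer.snapshot("side");cv2.imwrite("pics/c2.png",crop(b,(315,262),35,8,0))
E
```

```text
t: 5.08
position: [0.6099, -0.0246, 0.0966]
orientation: [-3.14, -0.004, -0.282]
contact_force: [-1.1, -0.4, 6.0]
width: 0.0002
```

View pics/c2.png

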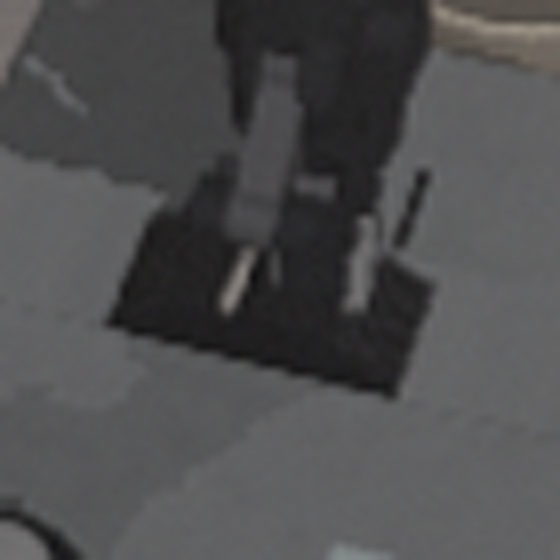

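The white line has moved to about crop (240,280), consistent with the second click. Next I'll lift, move back 17 mm and repeat.

```bash
python3 -m handwheel '[{"jaw":0,"xyz":[0,0,-0.004],"delta_rot":[0,0,0]},{"jaw":0,"xyz":[0,0,-0.008],"delta_rot":[0,0,0]},{"jaw":0,"xyz":[-0.017,0,-0.008],"delta_rot":[0,0,0]},{"jaw":0,"xyz":[-0.017,0,-0.008],"delta_rot":[0,0,0]},{"jaw":0,"xyz":[-0.017,0,-0.003],"delta_rot":[0,0,0]},{"jaw":0,"xyz":[-0.017,0,-0.001],"delta_rot":[0,0,0]},{"jaw":0,"xyz":[-0.017,0,0],"delta_rot":[0,0,0]},{"jaw":0,"xyz":[-0.017,0,0.001],"delta_rot":[0,0,0]},{"jaw":0,"xyz":[-0.017,0,0.002],"delta_rot":[0,0,0]},{"jaw":0,"xyz":[-0.017,0,0.002],"delta_rot":[0,0,0]}]'

```

```text
t: 6.38
position: [0.5945, -0.0202, 0.0969]
orientation: [-3.14, -0.008, -0.282]
contact_force: [-2.6, -0.8, 9.6]
width: -0.0002
```

```bash
python3 -m handwheel '[{"jaw":0,"xyz":[0.002,0,0.0018],"delta_rot":[0,0,0]},{"jaw":0,"xyz":[0.005,0,0.0018],"delta_rot":[0,0,0]},{"jaw":0,"xyz":[0.008,0,0.0018],"delta_rot":[0,0,0]},{"jaw":0,"xyz":[0.011,0,0.0018],"delta_rot":[0,0,0]},{"jaw":0,"xyz":[0.014,0,0.0018],"delta_rot":[0,0,0]},{"jaw":0,"xyz":[0.016,0,0.0018],"delta_rot":[0,0,0]},{"jaw":0,"xyz":[0.016,0,0.0018],"delta_rot":[0,0,0]}]'
python3 -m handwheel '[{"jaw":0,"xyz":[0,0,-0.005],"delta_rot":[0,0,0]},{"jaw":0,"xyz":[0,0,-0.06],"delta_rot":[0,0,0]},{"jaw":0,"xyz":[0,0,-0.06],"delta_rot":[0,0,0]},{"jaw":0,"xyz":[0,0,-0.06],"delta_rot":[0,0,0]},{"jaw":0,"xyz":[0,0,-0.06],"delta_rot":[0,0,0]}]'
python3 - <<'E'
from h import *
b=viewer.snapshot("side");cv2.imwrite("pics/c3.png",crop(b,(305,272),40,7,0)); print(manip.state()["position"])
E
```

```text
t: 7.25
position: [0.6106, -0.025, 0.0965]
orientation: [-3.14, -0.01, -0.282]
contact_force: [-0.9, -0.4, 6.8]
width: -0.0
t: 7.88
position: [0.6094, -0.0249, 0.1548]
orientation: [-3.141, -0.007, -0.282]
contact_force: [-0.7, -0.4, -0.2]
width: -0.0001
[ 0.60937886 -0.02487043  0.15476895]
```

View pics/c3.png

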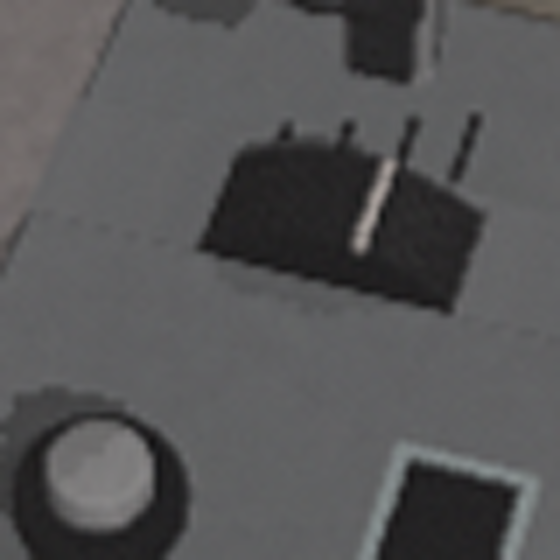

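The line now stands beside the third mark (line at crop (375,205), third mark at (410,140)), with the finger off. Next I'll move over the button.

```bash
python3 -m handwheel '[{"jaw":0,"xyz":[-0.020,0.05,0],"delta_rot":[0,0,0]},{"jaw":0,"xyz":[-0.040,0.1,0],"delta_rot":[0,0,0]},{"jaw":0,"xyz":[-0.040,0.1,0.01],"delta_rot":[0,0,0]},{"jaw":0,"xyz":[-0.040,0.1,0.037],"delta_rot":[0,0,0]},{"jaw":0,"xyz":[-0.040,0.1,0.037],"delta_rot":[0,0,0]},{"jaw":0,"xyz":[-0.040,0.1,0.037],"delta_rot":[0,0,0]}]'
python3 - <<'E'
from h import *
p=ray("side",(318.4,261.3),.0963); print("line offset from first:",p-ray("side",(302.1,258.9),.0906))
b=viewer.snapshot("side");cv2.imwrite("pics/c4.png",crop(b,(290,285),40,7,0)); s=manip.state();print(s["position"],proj("side",s["position"]),proj("side",[.543,-.110,.107]))
E
```

```text
t: 8.68
position: [0.5436, -0.1093, 0.1175]
orientation: [-3.14, -0.006, -0.281]
contact_force: [0.1, 0.2, 0.1]
width: 0.0
line offset from first: [ 0.02908103 -0.00972706  0.0057    ]
[ 0.54396314 -0.10945173  0.11818283] [279.57897771 294.04564668] [279.27699322 298.20530324]
```

View pics/c4.png

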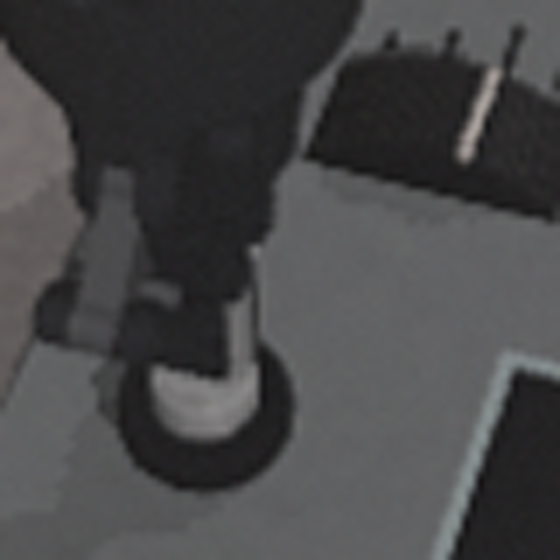

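The fingertip is centred over the button (tip at crop (205,345), button at (205,370)). The wheel line has moved 30.7 mm in all, against 31 mm expected for the third click. Next I'll press.

```bash
python3 -m handwheel '[{"jaw":0,"xyz":[0,0,0.008],"delta_rot":[0,0,0]},{"jaw":0,"xyz":[0,0,0.011],"delta_rot":[0,0,0]},{"jaw":0,"xyz":[0,0,0.013],"delta_rot":[0,0,0]},{"jaw":0,"xyz":[0,0,0.015],"delta_rot":[0,0,0]},{"jaw":0,"xyz":[0,0,0.017],"delta_rot":[0,0,0]},{"jaw":0,"xyz":[0,0,0.0185],"delta_rot":[0,0,0]},{"jaw":0,"xyz":[0,0,0.0185],"delta_rot":[0,0,0]}]'
```

```text
t: 9.6
position: [0.5442, -0.1093, 0.101]
orientation: [-3.14, -0.008, -0.281]
contact_force: [-3.2, 1.4, 8.9]
width: -0.0003
```

```bash
python3 -m handwheel '[{"jaw":0,"xyz":[0,0,0.002],"delta_rot":[0,0,0]},{"jaw":0,"xyz":[0,0,0.003],"delta_rot":[0,0,0]},{"jaw":0,"xyz":[0,0,0.003],"delta_rot":[0,0,0]}]'
python3 -m handwheel '[{"jaw":0,"xyz":[0,0,-0.008],"delta_rot":[0,0,0]},{"jaw":0,"xyz":[0,0,-0.05],"delta_rot":[0,0,0]},{"jaw":0,"xyz":[0,0,-0.1],"delta_rot":[0,0,0]},{"jaw":0,"xyz":[0,0,-0.12],"delta_rot":[0,0,0]},{"jaw":0,"xyz":[0,0,-0.12],"delta_rot":[0,0,0]},{"jaw":0,"xyz":[0,0,-0.12],"delta_rot":[0,0,0]}]'
python3 - <<'E'
from h import *
b=viewer.snapshot("side");cv2.imwrite("pics/c5.png",crop(b,(310,290),110,3,0)[:600]); print(manip.state()["position"])
E
```

```text
t: 9.98
position: [0.5443, -0.1093, 0.1009]
orientation: [-3.14, -0.01, -0.281]
contact_force: [-7.7, 2.7, 15.4]
width: 0.0
t: 10.72
position: [0.5425, -0.1091, 0.2182]
orientation: [-3.14, -0.007, -0.281]
contact_force: [-0.6, -0.2, -0.7]
width: 0.0
[ 0.54237544 -0.10903359  0.21798722]
```

View pics/c5.png

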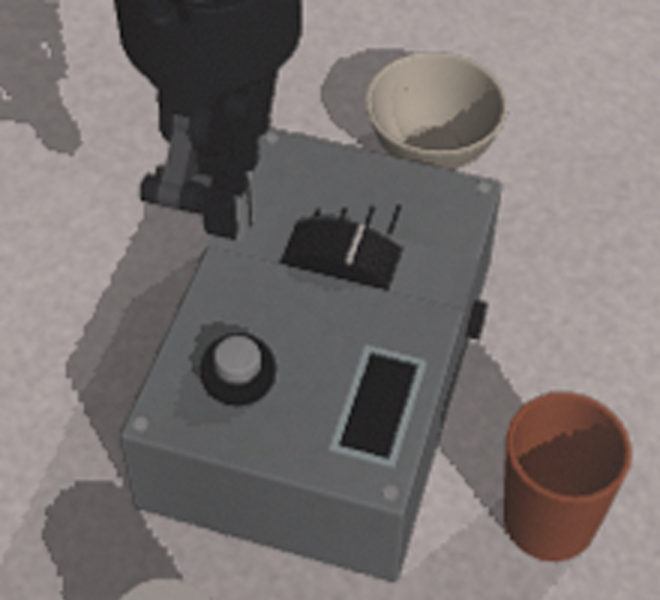

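The white line is still beside the third mark (crop (357,243)). The button is back up (238,358), the bowl and beaker are where they were, and the tool is clear of everything.

```bash
python3 -c "
from plant import manip
print(manip.sign_off())"
```

```text
the job is handed in; nothing more can be done
None
```

The job is done and handed in at about 11 s of the 54 s allowed; sign-off gives no verdict.

- **Wheel:** I rolled it from the first to the third click in two fingertip strokes of 16–17 mm, pressing with about 6–10 N, and lifted off after each. The white line moved 30.7 mm (31 expected). The last picture shows it still beside the third mark.
- **Start button:** I pressed it from 107 mm down to 101 mm, its full 6 mm of travel. The force rose to 15 N with no further movement, so it was on its stop. I then let go, and the last picture shows it back up.
- **Surroundings:** In the last picture the bowl and beaker look unmoved. The jar was mostly outside that crop, so I didn't check it again, but the tool was never lower than 0.15 m away from the console. The robot was touching nothing at the end.
- **Disagreement:** The top and side cameras differed by 4–8 mm on the wheel and the button. The fingertip check matched the side view, so I relied mainly on that one. Contact heights of 97 mm at the wheel and 101 mm at the button's stop fit the sizes given.

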